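Push a board carrier home and snap its toggle clamp shut

ROBOT

A 6-joint arm with a two-finger parallel gripper is mounted at the origin on the work surface. World frame = base frame: x ahead of the robot, y to its left, z up, the work surface at z = 0. Lengths are in mm, angles in rad, forces in N, time in s.
With the tool pointing down it reaches from about 300 to 875 mm from the base axis. Payload 6.4 kg.
Tool frame: the origin (TCP) lies on the centre line of the jaws, within the pads' length; the fingertips stand 19 mm ahead of it and the grasp point (between the pads) is the TCP; x points along the fingers, y is the direction in which the jaws open and shut, and the axes are right-handed (so a half turn about x gives the same grasp; the last joint's range is limited). The gripper opens to 88 mm and grips with 3 to 60 N. Pads are 18 mm wide; open, the fingers measure 123 mm over their backs; the gripper's body (75 mm by 187 mm) begins 45 mm behind the grasp point.
Start: joints at [0.95, 0.181, 1.607, -0, 1.354, -0.206], TCP at [231.719, 526.258, 257.714] pointing down, gripper open.
Joint ranges: [-2.99, 2.99], [-0.89, 2.07], [0.3, 2.58], [-1.14, 4.28], [0, 2.63], [-3.12, 3.12]. Speed limits (rad/s): [2.57, 2.57, 3.01, 3.14, 3.14, 3.14].

INTERFACE

Orientations are given as a unit quaternion [w, x, y, z].
In Python, from workcell import r gives the robot as it stands.
- The arm moves only by the tool step_arm, never from a script. Its argument "commands" is a list of rows, each a list of 4 numbers: the shift along the tool's x, y, z in m, then the turn about the tool's x in degrees. In form: [[dx, dy, dz, turn], ...]. A call has 1 to 12 rows; each row is the pose to reach, as a shift and turn from the pose measured when the call began, along the tool's axes at that moment; what a row does not reach only later rows make up. A row lasts 1/12 s, in which the tool goes at most 41.7 mm and 7.16 degrees, less where a joint would pass 70% of its speed; a pose out of reach is approached as far as the arm can. A call with a gripper value outside its range is refused whole. "claw" is the gripper command: -1 is fully open, 1 is shut, values between are in proportion, set as the call begins (left out, the last holds). The fingers move at their own pace and stop on an object; "newtons" is the grip in N (left out, the last holds). Time passes only in rows, so rows that repeat a pose let the fingers close. It gives the time, the measured TCP pose, the force and the opening at its end, in the units of the state.
- r.read_state(): the state, without advancing time (a new reading comes with each control period).
- r.camera(name): name is "scene" or "top" or "wrist"; returns the picture (480x640x3 uint8, blue, green, red); there is no depth.
- r.camera_params(name): a dict with "fx", "fy", "cx", "cy" (pixels), "distortion" ([k1, k2, p1, p2, k3] as OpenCV has them; the pictures are not rectified), "world_from_camera" (4x4, takes a point from camera to world coordinates). Camera axes: x right, y down, z forward; pixel columns grow to the right and rows downward; lengths in mm; the calibration is good to about 2 mm. A picture is of the moment at which its call begins: read the wrist's pose just before it. camera_params takes no time and is no camera call; for the wrist camera it gives the pose at the moment of the call.
- r.hand_in(): hands the job in, once; it reports no verdict.
The state is a dict: "t": time; "joints": joint angles; "dq": joint speeds; "joint_torque": joint torques, N m; "tool_pos": TCP position; "ee_rot": TCP orientation; "ft_force": force on the tool from outside, world axes, zero at the start; "moment": the same for the moment, N m; "finger_gap": opening from 0.0 (shut) to 1.0 (fully open).
Only numpy, scipy, OpenCV 4.12 (cv2) and the standard library are available. Lean on these libraries where they do the work, as an engineer would, in place of code of your own. Each camera call takes 0.05 s, during which the arm holds its last target. There are 200 camera calls.

TASK

Without picking anything up, push the loose board carrier along its guides by its yellow end wall until its front is fully home against the blue stop. Then push the red lever of the toggle clamp outward and down past its dead point until it snaps into lock and the rubber tip holds the carrier down. Leave the parts around the fixture where they are.

Things in the scene. Friction and masses are not known exactly. Their poses are not given: they have to be found in the camera images.
- fixture: Aluminium plate fixed to the bench, spanning x -130..100, y -58..102, z 0..12 mm in its own frame (origin on the bench, z up, x the way the carrier slides home). Dark rails 9 mm above the plate at y +-39.5 mm, x -124..76, with a 70 mm channel between, open at -x. Blue stop 16 mm tall, face at x = 70 mm. Steel clamp bracket at x 27..63, y 48..88 mm, up to 62 mm above the bench.
- carrier: Loose grey carrier, 110 (x) x 66 x 12 mm, about 0.25 kg, on the plate in the channel, with a green board on it (parts to 25 mm above the carrier's underside) and a brass strip, which the clamp presses, at its front +y side. Origin: centre of its underside. Axes as the fixture's within the play. Starts 35 to 60 mm short of the stop; fully home its origin is at x = +15 mm in the fixture frame.
- carrier_push (a point): Centre of the rear (-x) face of the yellow wall on the carrier's rear end, where it is to be pushed: 18 mm above the carrier's underside. The wall is 60 mm wide (y), 10 mm thick, its top 34 mm above the carrier's underside. Axes as the carrier's. Fully home it is at x = -40 mm in the fixture frame.
- lever (a joint): Angle q of the red lever, rad: 0 open, 1.05 locked. It moves in the plane x = 45 mm of the fixture, pointing to the fixture's +y side, (1.14 - q) rad above horizontal. Its spring returns it to open below q = 0.75 (dead point; about 7 N at the pushing point when open, falling to none at 0.75); beyond, it snaps on to the locked stop by itself. The clamp arm comes down with it.
- lever_pivot (a point): Lever pivot axis (along the fixture's x) at x = 45, y = 74, z = 54 mm in the fixture frame. The point itself turns with the lever.
- lever_push (a point): Point on the upper, inner side of the red grip, to be pushed: 90 mm along the lever from its pivot and 9 mm off its centre line. The lever is 105 mm long from the pivot; the outer 65 mm is the red round grip, 18 mm in diameter. It moves with the lever.
- clamp_arm: Steel clamp arm of 32 mm with a sprung rubber-tipped spindle, pivoted at x = 45, y = 56, z = 54 mm in the fixture frame (origin there), linked to the lever. It stands raised when open, over the channel; locked it lies level towards -y and its rubber tip presses the carrier's brass strip with about 6 N.
- terminal: Bystander: loose green terminal strip, 50 x 18 x 20 mm, origin at the centre of its underside.
- capacitor: Bystander: loose blue upright cylinder, 30 mm in diameter, 45 mm tall, origin at the centre of its underside.
- parts_bin: Bystander: loose orange open bin, 75 x 55 x 35 mm, origin at the centre of its underside.
- screwdriver: Bystander: loose screwdriver with a black handle, about 170 mm long, lying on the bench beyond the stop, along the fixture's y.
There are look-alikes about, which are no part of the job. There is more than one size of the carrier; the job needs the middle-sized.

How it is judged:
By the outcome, as a careful person would: the job done as asked, in the order asked, and still so for the second after the job is handed in, with the robot touching nothing.
It also fails if it takes over 42 s, if anything falls off the work surface, if the arm or the gripper's body presses on something with over 40 N, if the wrist force passes 120 N, or if a joint passes its speed limit or range.

## Working session

There is one attempt and no reset: what is moved stays moved. The work goes in short steps, Python scripts to look and compute and a tool call to move; the robot and the scene stay as the last step left them, time stands still between calls to the robot, and variables do not carry over. Pictures are saved under pics/ and viewed, about 8 in all and at most 12, crops included, and the job is handed in when it is done.

Besides the shell and the picture viewer there is one more tool, called after "Emit:" by a JSON object that holds its "fn" and its "kwargs", one argument or row to a line. step_arm: Moves the arm, as the interface text tells. Its arguments: {"type":"object","properties":{"commands":{"type":"array","items":{"type":"array","items":{"type":"number"}}},"claw":{"type":"number"},"newtons":{"type":"number"}},"required":["commands"]}

```bash
mkdir -p pics; cat > h.py <<'E'
import numpy as np, cv2
from workcell import r
def cam(n):
    p=r.camera_params(n); im=r.camera(n); return im,p
def K(p): return np.array([[p['fx'],0,p['cx']],[0,p['fy'],p['cy']],[0,0,1.]]),np.array(p['distortion'],float)
def ray(p,uv,z):
    k,d=K(p); T=np.array(p['world_from_camera'])
    n=cv2.undistortPoints(np.array(uv,float).reshape(-1,1,2),k,d).reshape(-1,2)
    v=np.c_[n,np.ones(len(n))]@T[:3,:3].T; o=T[:3,3]
    return o+v*((z-o[2])/v[:,2])[:,None]
def proj(p,X):
    k,d=K(p); T=np.linalg.inv(np.array(p['world_from_camera']))
    return cv2.projectPoints(np.array(X,float).reshape(-1,3),cv2.Rodrigues(T[:3,:3])[0],T[:3,3],k,d)[0].reshape(-1,2)
E
python3 - <<'E'
from h import *
for n in ['top','scene']:
    im,p=cam(n); cv2.imwrite(f'pics/{n}0.png',im); np.save(f'{n}0.npy',p,allow_pickle=True)
    print(n,np.round(p['world_from_camera'],2).tolist(),p['fx'])
print(r.read_state())
E
```

```text
top [[-0.05, -0.97, 0.23, 449.8], [-1.0, 0.05, -0.01, -76.08], [0.0, -0.23, -0.97, 868.74], [0.0, 0.0, 0.0, 1.0]] 435.63467321948315
scene [[-0.28, 0.52, -0.81, 1339.1], [0.96, 0.13, -0.24, 149.72], [-0.02, -0.84, -0.54, 606.84], [0.0, 0.0, 0.0, 1.0]] 521.9419804708723
{'t': 0.1, 'joints': array([ 9.49683702e-01,  1.81425192e-01,  1.60787506e+00,  2.32953048e-05,
        1.35381136e+00, -2.06290111e-01]), 'dq': array([ 0.00022984, -0.00072299, -0.00123199,  0.00030135, -0.00023839,
       -0.00012306]), 'joint_torque': array([-7.75566764e-05, -4.34819841e+01, -3.42694151e+01,  7.03686825e-02,
        3.40376236e-02, -3.47372384e-05]), 'tool_pos': array([231.45224117, 525.88019691, 256.9395092 ]), 'ee_rot': array([ 0.69172775,  0.14512582,  0.69217425, -0.14610281]), 'ft_force': array([-1.15295227, -0.37417343,  0.67123818]), 'moment': array([ 0.02084164, -0.00661387, -0.04317932]), 'finger_gap': 1.000670903209545}
```

View pics/top0.png

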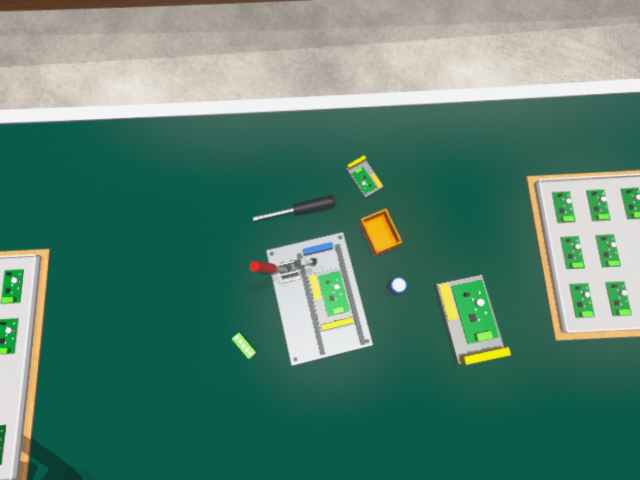

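View pics/scene0.png

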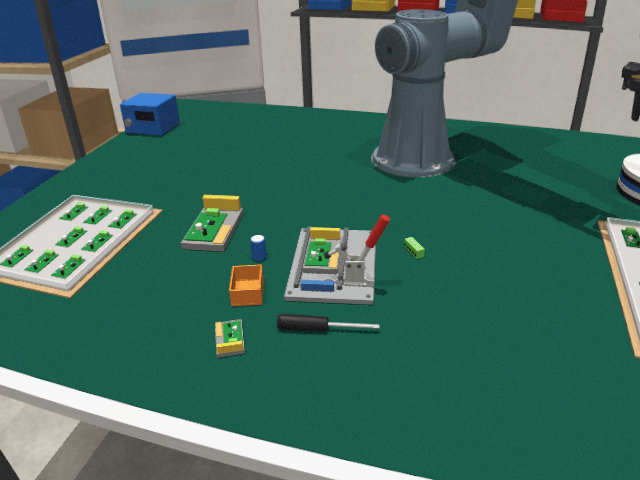

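The top view shows the fixture with plate corners near (267,249), (343,234), (372,345) and (293,363). The yellow wall is at (338,324), the lever grip at (262,267), and the blue stop at (318,248). The scene view agrees. Next I'll fit the pose.

```bash
cat > fit.py <<'E'
from h import *
from scipy.optimize import least_squares
def mask(im,lo,hi,roi):
    m=cv2.inRange(cv2.cvtColor(im,cv2.COLOR_BGR2HSV),lo,hi); z=np.zeros_like(m); x0,y0,x1,y1=roi; z[y0:y1,x0:x1]=m[y0:y1,x0:x1]; return z
def big(m): return max(cv2.findContours(m,cv2.RETR_EXTERNAL,cv2.CHAIN_APPROX_NONE)[0],key=cv2.contourArea)
E
python3 - <<'E'
from fit import *
P={n:np.load(f'{n}0.npy',allow_pickle=True).item() for n in('top','scene')}
I={n:cv2.imread(f'pics/{n}0.png') for n in P}
R={'top':(255,225,380,370),'scene':(280,222,384,306)}
for n in P:
    m=mask(I[n],(0,0,90),(180,60,255),R[n]); m=cv2.morphologyEx(m,cv2.MORPH_CLOSE,np.ones((5,5))) 
    c=big(m); hull=cv2.convexHull(c)
    q=cv2.approxPolyN(hull,4,ensure_convex=True).reshape(-1,2) if hasattr(cv2,'approxPolyN') else None
    w=ray(P[n],q,12); print(n,q.tolist(),np.round(w[:,:2],1).tolist(), 'sides',np.round(np.linalg.norm(w-np.roll(w,-1,0),axis=1),1))
    print(' centre',w.mean(0).round(1))
    for nm,lo,hi,z in[('yellow',(22,150,100),(32,255,255),46),('blue',(100,120,80),(115,255,255),28),('red',(0,150,80),(6,255,255),120)]:
        r2=list(R[n]); 
        if nm=='red': r2=[r2[0]-20,r2[1]-30,r2[2]+20,r2[3]+10]
        mm=mask(I[n],lo,hi,r2); c=big(mm); b=cv2.minAreaRect(c); bp=cv2.boxPoints(b)
        print(' ',nm,np.round(b[0],1),np.round(bp,1).tolist(),'w',np.round(ray(P[n],bp,z)[:,:2]).tolist())
a=cv2.resize(I['top'][220:375,235:385],None,fx=4,fy=4,interpolation=cv2.INTER_CUBIC)
cv2.imwrite('pics/topc.png',a[:600,:])
E
```

```text
top [[373, 345], [291, 366], [264, 250], [343, 231]] [[441.1, -179.4], [411.1, -21.7], [637.5, 23.8], [668.3, -137.3]] sides [160.5 230.9 164.  231.1]
 centre [539.5 -78.6  12. ]
  yellow [373.  236.5] [[367.0, 225.0], [379.0, 225.0], [379.0, 248.0], [367.0, 248.0]] w [[669.0, -183.0], [668.0, -206.0], [622.0, -202.0], [623.0, -179.0]]
  blue [317.5 248. ] [[302.5, 248.89999389648438], [331.20001220703125, 241.6999969482422], [332.5, 247.10000610351562], [303.79998779296875, 254.3000030517578]] w [[632.0, -54.0], [644.0, -111.0], [633.0, -113.0], [621.0, -56.0]]
  red [262.5 266. ] [[250.0, 261.0], [275.0, 261.0], [275.0, 271.0], [250.0, 271.0]] w [[596.0, 36.0], [593.0, -7.0], [576.0, -7.0], [578.0, 36.0]]
scene [[376, 229], [373, 304], [282, 300], [301, 226]] [[406.4, -22.7], [648.8, 21.5], [678.7, -136.4], [433.9, -182.5]] sides [246.4 160.7 249.1 162.1]
 centre [542. -80.  12.]
  yellow [324.6 232.7] [[309.79998779296875, 237.39999389648438], [310.29998779296875, 226.8000030517578], [339.3999938964844, 228.10000610351562], [339.0, 238.6999969482422]] w [[522.0, -133.0], [484.0, -144.0], [474.0, -85.0], [512.0, -76.0]]
  blue [317.  285.2] [[300.6000061035156, 289.20001220703125], [301.1000061035156, 279.3999938964844], [333.3999938964844, 281.1000061035156], [332.8999938964844, 290.8999938964844]] w [[660.0, -107.0], [633.0, -115.0], [623.0, -57.0], [650.0, -50.0]]
  red [377.  230.7] [[363.8999938964844, 243.60000610351562], [381.79998779296875, 213.0], [390.0, 217.8000030517578], [372.20001220703125, 248.39999389648438]] w [[626.0, -2.0], [519.0, 8.0], [532.0, 26.0], [636.0, 15.0]]
```

View pics/topc.png

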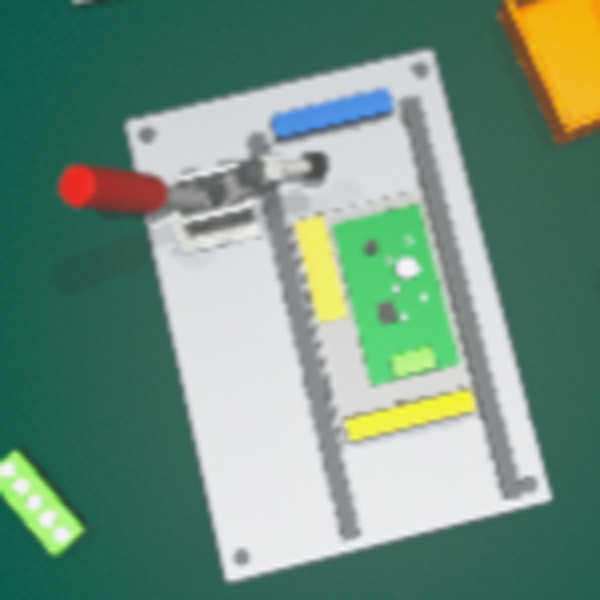

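```bash
cat >> h.py <<'E'
from scipy.spatial.transform import Rotation as Ro
YAW=0.189; O=np.array([558.9,-97.8,0.]); RF=Ro.from_euler('z',YAW).as_matrix()
def w2f(X): return (np.asarray(X)-O)@RF
def f2w(X): return O+RF@np.asarray(X,float)
def state(show=True):
    s=r.read_state(); q=s['ee_rot']; R=Ro.from_quat([q[1],q[2],q[3],q[0]]).as_matrix()
    if show: print('t',round(s['t'],2),'fix',w2f(s['tool_pos']).round(1),'F_fix',(s['ft_force']@RF).round(1),'gap',round(s['finger_gap'],2),'axes in fix\n',(RF.T@R).round(3))
    return s,R
def move(tgt):  # fixture target TCP -> tool-frame shift m
    s,R=state(False); return ((f2w(tgt)-s['tool_pos'])@R/1000).round(4)
E
python3 - <<'E'
from h import *
p=np.load('top0.npy',allow_pickle=True).item()
print(w2f(ray(p,[(321.5,330.25),(354,322),(321,325.5),(353,317.5)],46)).round(1))
print('corners',w2f(ray(p,[(266.7,250),(343.2,232.5),(372.5,344.2),(292,365)],12)).round(1))
print('red end',w2f(ray(p,[(254.5,266.5)],149)).round(1))
p=np.load('scene0.npy',allow_pickle=True).item()
print(w2f(ray(p,[(310.3,226.8),(339.4,228.1)],46)).round(1))
state()
print(w2f(r.camera_params('wrist')['world_from_camera'][:3,3]) if hasattr(r.camera_params('wrist')['world_from_camera'],'shape') else '')
for t in [(-125,0,150),(-125,0,43)]: print(t,f2w(t).round(0),move(t))
E
```

```text
[[-81.7  31.2  46. ]
 [-81.7 -31.   46. ]
 [-73.1  30.   46. ]
 [-73.3 -31.3  46. ]]
corners [[  98.7   99.5   12. ]
 [  96.9  -58.9   12. ]
 [-129.4  -57.5   12. ]
 [-129.6  100.3   12. ]]
red end [[ 43.8 116.  149. ]]
[[-82.3 -31.3  46. ]
 [-80.7  28.2  46. ]]
t 0.1 fix [-204.4  674.1  256.9] F_fix [-1.2 -0.2  0.7] gap 1.0 axes in fix
 [[-0.001  0.568  0.823]
 [-0.001  0.823 -0.568]
 [-1.    -0.001 -0.   ]]
[-257.79213031  711.25664818  384.2472201 ]
(-125, 0, 150) [ 436. -121.  150.] [ 0.1075 -0.5096  0.4482]
(-125, 0, 43) [ 436. -121.   43.] [ 0.2145 -0.5095  0.4482]
```

Emit:
{"fn": "step_arm", "kwargs": {
  "commands": [
    [0.1, -0.51, 0.448, -34.6],
    [0.1, -0.51, 0.448, -34.6],
    [0.1, -0.51, 0.448, -34.6],
    [0.1, -0.51, 0.448, -34.6],
    [0.1, -0.51, 0.448, -34.6],
    [0.1, -0.51, 0.448, -34.6],
    [0.1, -0.51, 0.448, -34.6],
    [0.1, -0.51, 0.448, -34.6],
    [0.1, -0.51, 0.448, -34.6],
    [0.1, -0.51, 0.448, -34.6],
    [0.1, -0.51, 0.448, -34.6],
    [0.1, -0.51, 0.448, -34.6]
  ],
  "claw": 1,
  "newtons": 20
}}

```text
t: 1.1
tool_pos: [375.7, 68.0, 187.0]
ee_rot: [0.704, -0.067, 0.704, 0.066]
ft_force: [1.2, 0.1, 0.3]
finger_gap: 0.116
```

```bash
python3 -c "
from h import *
state();print(move((-125,0,150)))"
```

```text
t 1.1 fix [-148.8  197.2  187. ] F_fix [ 1.2 -0.2  0.3] gap 0.12 axes in fix
 [[-0.    -0.     1.   ]
 [-0.001  1.     0.   ]
 [-1.    -0.001 -0.   ]]
[ 0.0372 -0.1972  0.0237]
```

Emit:
{"fn": "step_arm", "kwargs": {
  "commands": [
    [0.05, -0.198, 0.024, 0],
    [0.05, -0.198, 0.024, 0],
    [0.05, -0.198, 0.024, 0],
    [0.05, -0.198, 0.024, 0],
    [0.05, -0.198, 0.024, 0],
    [0.05, -0.198, 0.024, 0],
    [0.05, -0.198, 0.024, 0]
  ]
}}

```text
t: 1.68
tool_pos: [436.1, -123.6, 136.2]
ee_rot: [0.703, -0.065, 0.705, 0.066]
ft_force: [0.1, 0.9, 0.5]
finger_gap: 0.006
```

```bash
python3 -c "
from h import *
state();print(move((-115,0,43)))
im,p=cam('wrist');cv2.imwrite('pics/w1.png',im);np.save('w1.npy',p,allow_pickle=True)"
```

```text
t 1.68 fix [-125.5   -2.3  136.2] F_fix [0.3 0.8 0.5] gap 0.01 axes in fix
 [[-0.002  0.004  1.   ]
 [ 0.001  1.    -0.004]
 [-1.     0.001 -0.002]]
[0.0932 0.0023 0.0107]
```

View pics/w1.png

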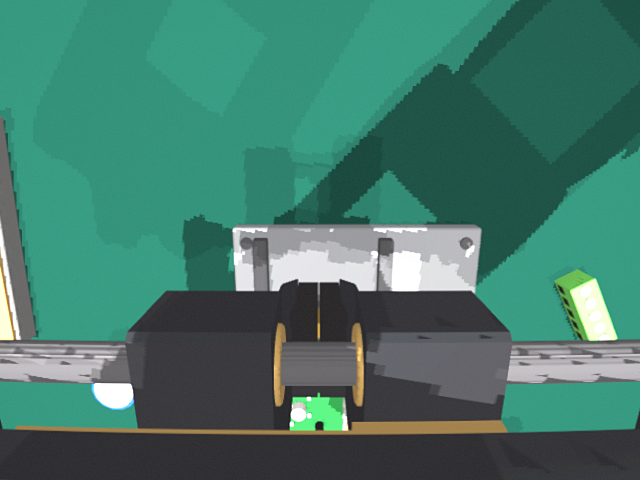

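The wrist view shows the rear edge of the plate level at row 226. The rails are at columns 261 and 385, so the fingers are centred in the channel.

Emit:
{"fn": "step_arm", "kwargs": {
  "commands": [
    [0.04, 0.002, 0.011, 0],
    [0.08, 0.002, 0.011, 0],
    [0.093, 0.002, 0.011, 0],
    [0.093, 0.002, 0.011, 0]
  ]
}}

```text
t: 2.07
tool_pos: [443.0, -115.1, 40.4]
ee_rot: [0.701, -0.065, 0.707, 0.068]
ft_force: [-1.0, 0.2, -0.2]
finger_gap: 0.006
```

```bash
python3 -c "
from h import *
state();print(move((-49,0,43)))
p=np.load('w1.npy',allow_pickle=True).item();print(w2f(ray(p,[(234,227),(481,227)],12)).round(1))"
```

```text
t 2.07 fix [-117.     4.8   40.4] F_fix [-1.   0.4 -0.2] gap 0.01 axes in fix
 [[-0.008 -0.     1.   ]
 [ 0.006  1.     0.   ]
 [-1.     0.006 -0.008]]
[-0.0031 -0.0048  0.068 ]
[[-131.5  -55.5   12. ]
 [-130.7  101.9   12. ]]
```

Emit:
{"fn": "step_arm", "kwargs": {
  "commands": [
    [-0.003, -0.004, 0.008, 0],
    [-0.003, -0.004, 0.014, 0],
    [-0.003, -0.004, 0.02, 0],
    [-0.003, -0.004, 0.025, 0],
    [-0.003, -0.004, 0.03, 0],
    [-0.003, -0.004, 0.035, 0],
    [-0.003, -0.004, 0.04, 0],
    [-0.003, -0.004, 0.045, 0],
    [-0.003, -0.004, 0.05, 0],
    [-0.003, -0.004, 0.054, 0],
    [-0.003, -0.004, 0.058, 0],
    [-0.003, -0.004, 0.058, 0]
  ]
}}

```text
t: 3.07
tool_pos: [501.7, -108.0, 42.9]
ee_rot: [0.701, -0.065, 0.706, 0.068]
ft_force: [0.3, -0.4, 0.2]
finger_gap: 0.005
```

```bash
python3 -c "
from h import *
state();print(move((-49,0,43)))"
```

```text
t 3.07 fix [-58.1   0.7  42.9] F_fix [ 0.3 -0.5  0.2] gap 0.0 axes in fix
 [[-0.007 -0.     1.   ]
 [ 0.005  1.     0.   ]
 [-1.     0.005 -0.007]]
[-0.0001 -0.0007  0.0091]
```

Emit:
{"fn": "step_arm", "kwargs": {
  "commands": [
    [0, 0, 0.002, 0],
    [0, 0, 0.004, 0],
    [0, 0, 0.006, 0],
    [0, 0, 0.007, 0],
    [0, 0, 0.008, 0],
    [0, 0, 0.008, 0]
  ]
}}

```text
t: 3.57
tool_pos: [508.2, -106.7, 42.7]
ee_rot: [0.7, -0.065, 0.708, 0.069]
ft_force: [-8.3, -1.8, 6.7]
finger_gap: 0.003
```

```bash
python3 -c "
from h import *
state()
im,p=cam('scene');cv2.imwrite('pics/s1.png',cv2.resize(im[200:320,260:420],None,fx=5,fy=5,interpolation=cv2.INTER_CUBIC))"
```

```text
t 3.57 fix [-51.5   0.8  42.7] F_fix [-8.5 -0.2  6.7] gap 0.0 axes in fix
 [[-0.01  -0.001  1.   ]
 [ 0.006  1.     0.001]
 [-1.     0.006 -0.01 ]]
```

View pics/s1.png

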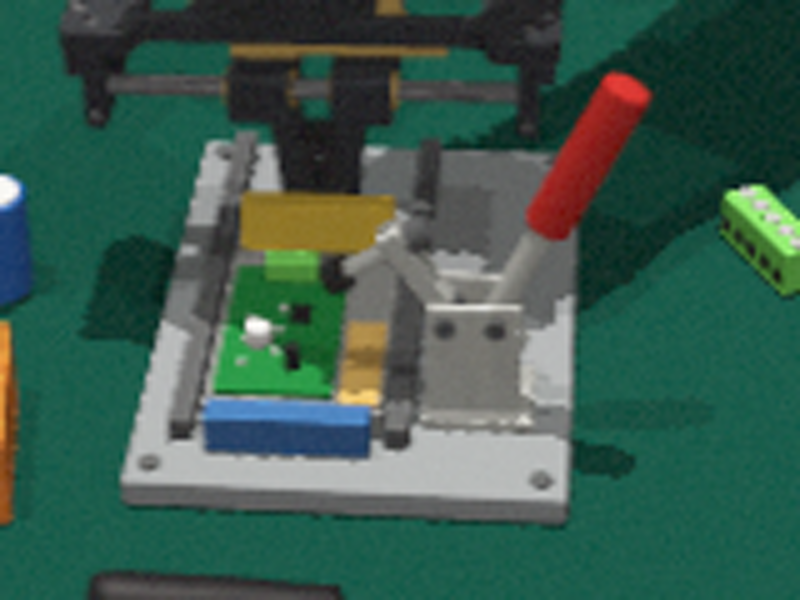

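The scene crop shows the carrier's front right at the blue stop (crop x 205–370, y 400), with the force rising. I'll press slightly more to confirm it stalls.

Emit:
{"fn": "step_arm", "kwargs": {
  "commands": [
    [0, 0, 0.002, 0],
    [0, 0, 0.004, 0],
    [0, 0, 0.004, 0],
    [0, 0, 0.004, 0]
  ]
}}

```text
t: 3.95
tool_pos: [508.4, -106.5, 42.7]
ee_rot: [0.697, -0.065, 0.711, 0.069]
ft_force: [-20.3, -6.0, 17.4]
finger_gap: 0.004
```

```bash
python3 -c "
from h import *
state()"
```

```text
t 3.95 fix [-51.3   0.9  42.7] F_fix [-21.1  -2.1  17.4] gap 0.0 axes in fix
 [[-0.019 -0.001  1.   ]
 [ 0.008  1.     0.002]
 [-1.     0.008 -0.019]]
```

The carrier stalled at 21 N with no further travel, so it's home. I'll back off and rise.

Emit:
{"fn": "step_arm", "kwargs": {
  "commands": [
    [0, 0, -0.01, 0],
    [0, 0, -0.03, 0],
    [0, 0, -0.03, 0],
    [-0.04, 0, -0.03, 0],
    [-0.08, 0, -0.03, 0],
    [-0.12, 0, -0.03, 0],
    [-0.165, 0, -0.03, 0],
    [-0.165, 0.03, 0.01, 0],
    [-0.165, 0.07, 0.05, 0],
    [-0.165, 0.07, 0.096, 0],
    [-0.165, 0.07, 0.096, 0],
    [-0.165, 0.07, 0.096, 0]
  ]
}}

```text
t: 4.95
tool_pos: [596.7, -17.7, 206.9]
ee_rot: [0.698, -0.066, 0.709, 0.07]
ft_force: [-1.3, -0.2, -1.0]
finger_gap: 0.007
```

```bash
python3 - <<'E'
from h import *
from fit import mask,big
state();print(move((45,71,158)))
im,p=cam('top');cv2.imwrite('pics/t2.png',cv2.resize(im[220:375,235:385],None,fx=4,fy=4,interpolation=cv2.INTER_CUBIC)[:600])
E
```

```text
t 4.95 fix [ 52.2  71.6 206.9] F_fix [-1.3 -0.  -1. ] gap 0.01 axes in fix
 [[-0.015 -0.004  1.   ]
 [ 0.007  1.     0.004]
 [-1.     0.007 -0.015]]
[ 0.049  -0.0009 -0.0065]
```

View pics/t2.png

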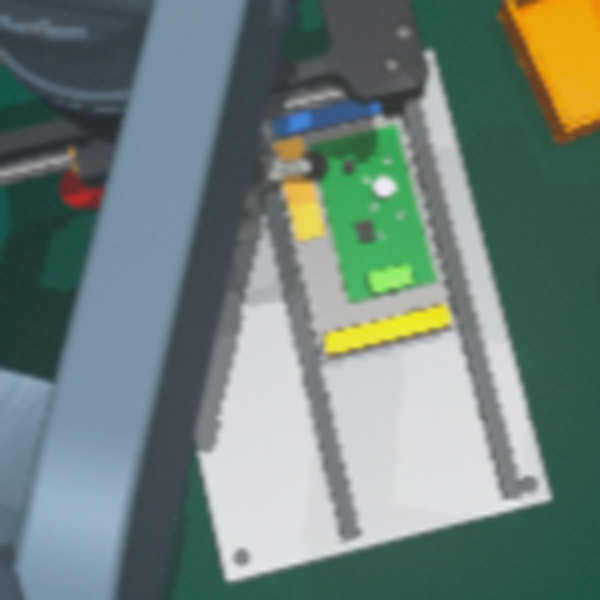

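The top crop shows the carrier tight against the blue stop. The wall's rear edge is at crop (326,355)–(452,324).

Emit:
{"fn": "step_arm", "kwargs": {
  "commands": [
    [0.025, -0.001, -0.007, 0],
    [0.049, -0.001, -0.007, 0],
    [0.049, -0.001, -0.007, 0],
    [0.049, -0.001, -0.007, 0]
  ]
}}

```text
t: 5.33
tool_pos: [585.8, -20.9, 156.4]
ee_rot: [0.696, -0.065, 0.711, 0.07]
ft_force: [0.1, 0.8, 0.5]
finger_gap: 0.005
```

```bash
python3 - <<'E'
from h import *
p=np.load('top0.npy',allow_pickle=True).item()
print(w2f(ray(p,[(316.5,308.75),(348,301)],46)).round(1))
state()
for q in np.arange(0,1.06,.15):
    a=1.14-q; u=np.array([np.cos(a),np.sin(a)]); n=np.array([-u[1],u[0]])
    y,z=np.array([74,54])+90*u+9*n
    print(round(q,2),move((45,y-17.5,z+19)))
E
```

```text
[[-41.3  30.8  46. ]
 [-41.6 -30.1  46. ]]
t 5.33 fix [ 40.8  70.5 156.4] F_fix [0.3 0.7 0.5] gap 0.01 axes in fix
 [[-0.02  -0.003  1.   ]
 [ 0.009  1.     0.003]
 [-1.     0.009 -0.02 ]]
0.0 [-0.0021  0.0155  0.0042]
0.15 [0.0034 0.0279 0.0043]
0.3 [0.0106 0.0393 0.0045]
0.45 [0.0195 0.0495 0.0047]
0.6 [0.0298 0.0583 0.005 ]
0.75 [0.0413 0.0655 0.0052]
0.9 [0.0538 0.0708 0.0055]
1.05 [0.0669 0.0743 0.0058]
```

Emit:
{"fn": "step_arm", "kwargs": {
  "commands": [
    [-0.002, 0.008, 0.003, 0],
    [-0.002, 0.015, 0.003, 0],
    [0.0, 0.022, 0.003, 0],
    [0.003, 0.028, 0.003, 0],
    [0.007, 0.034, 0.003, 0],
    [0.011, 0.039, 0.003, 0],
    [0.015, 0.044, 0.003, 0],
    [0.019, 0.049, 0.003, 0],
    [0.019, 0.049, 0.003, 0]
  ]
}}

```text
t: 6.08
tool_pos: [580.4, 29.0, 139.4]
ee_rot: [0.698, -0.066, 0.71, 0.07]
ft_force: [2.7, -0.5, 5.5]
finger_gap: 0.006
```

```bash
python3 - <<'E'
from h import *
state()
for q in np.arange(0.45,1.06,.1):
    a=1.14-q; u=np.array([np.cos(a),np.sin(a)]); n=np.array([-u[1],u[0]])
    y,z=np.array([74,54])+90*u+9*n
    print(round(q,2),move((44,y-17.5,z+19)))
im,p=cam('scene');cv2.imwrite('pics/s2.png',cv2.resize(im[180:320,260:440],None,fx=4,fy=4,interpolation=cv2.INTER_CUBIC))
E
```

```text
t 6.08 fix [ 44.9 120.5 139.4] F_fix [ 2.6 -1.   5.5] gap 0.01 axes in fix
 [[-0.016 -0.004  1.   ]
 [ 0.008  1.     0.004]
 [-1.     0.008 -0.016]]
0.45 [ 0.0022 -0.0003 -0.0009]
0.55 [ 0.0089  0.0058 -0.0008]
0.65 [ 0.0162  0.0111 -0.0006]
0.75 [ 0.024   0.0157 -0.0005]
0.85 [ 0.0322  0.0195 -0.0003]
0.95 [ 0.0408  0.0224 -0.0002]
1.05 [ 0.0496  0.0245 -0.    ]
```

View pics/s2.png

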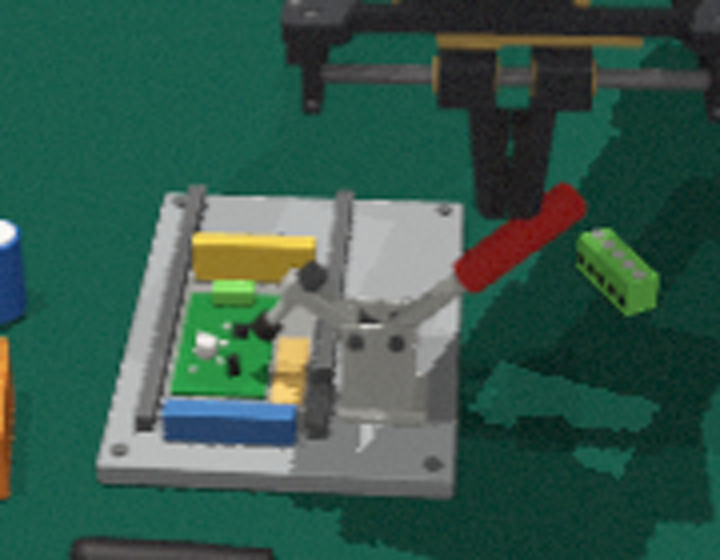

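The lever is down to about q = 0.45, with the fingertip on the grip at crop (505,215). The carrier is still at the stop. I'll continue past the dead point.

Emit:
{"fn": "step_arm", "kwargs": {
  "commands": [
    [0.004, 0.004, -0.001, 0],
    [0.008, 0.008, -0.001, 0],
    [0.012, 0.012, -0.001, 0],
    [0.016, 0.015, -0.001, 0],
    [0.02, 0.018, -0.001, 0],
    [0.024, 0.02, -0.001, 0],
    [0.028, 0.022, -0.001, 0],
    [0.032, 0.024, -0.001, 0],
    [0.036, 0.025, -0.001, 0],
    [0.039, 0.026, -0.001, 0],
    [0.039, 0.026, -0.001, 0]
  ]
}}

```text
t: 7.05
tool_pos: [573.2, 54.4, 99.8]
ee_rot: [0.697, -0.066, 0.71, 0.07]
ft_force: [0.5, -0.2, -0.7]
finger_gap: 0.005
```

```bash
python3 - <<'E'
from h import *
state()
im,p=cam('scene');cv2.imwrite('pics/s3.png',cv2.resize(im[180:320,260:440],None,fx=4,fy=4,interpolation=cv2.INTER_CUBIC))
E
```

```text
t 7.05 fix [ 42.6 146.8  99.8] F_fix [ 0.4 -0.3 -0.7] gap 0.0 axes in fix
 [[-0.018 -0.004  1.   ]
 [ 0.008  1.     0.004]
 [-1.     0.008 -0.018]]
```

View pics/s3.png

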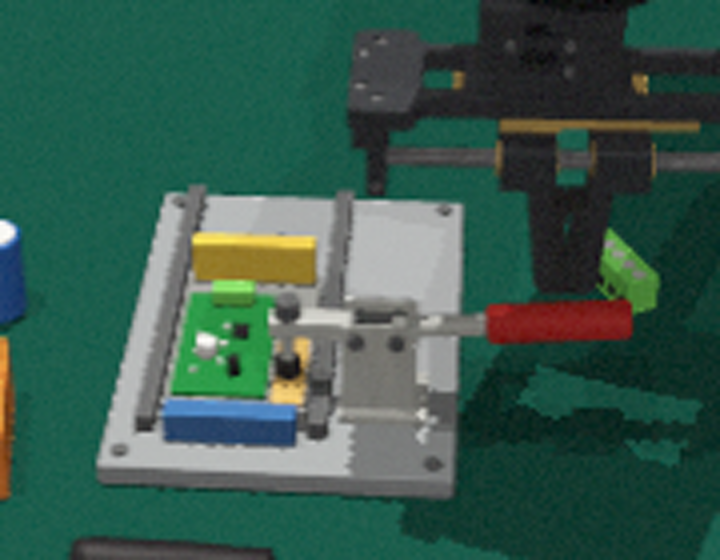

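The lever has snapped to nearly level, with the tip on the brass strip at crop (287,365) and no force on the tool. I'll retract upward and check before handing in.

Emit:
{"fn": "step_arm", "kwargs": {
  "commands": [
    [-0.03, 0, 0, 0],
    [-0.07, 0, 0, 0],
    [-0.11, 0, 0, 0],
    [-0.15, 0, 0, 0],
    [-0.15, 0.04, 0, 0],
    [-0.15, 0.08, 0, 0],
    [-0.15, 0.12, 0, 0],
    [-0.15, 0.16, 0, 0],
    [-0.15, 0.2, 0, 0],
    [-0.15, 0.2, 0, 0],
    [-0.15, 0.2, 0, 0],
    [-0.15, 0.2, 0, 0]
  ]
}}

```text
t: 8.1
tool_pos: [537.9, 249.6, 251.9]
ee_rot: [0.698, -0.067, 0.71, 0.07]
ft_force: [-0.2, -0.6, 0.5]
finger_gap: 0.006
```

```bash
python3 - <<'E'
from h import *
state()
im,p=cam('scene');i2,p2=cam('top')
a=cv2.resize(im[180:350,200:440],(400,283));b=cv2.resize(i2[150:370,230:430],(400,440))
c=np.zeros((440,800,3),np.uint8);c[:283,:400]=a;c[:,400:]=b
cv2.imwrite('pics/f.png',c)
E
```

```text
t 8.1 fix [ 44.6 345.2 251.9] F_fix [-0.3 -0.5  0.5] gap 0.01 axes in fix
 [[-0.017 -0.005  1.   ]
 [ 0.007  1.     0.005]
 [-1.     0.007 -0.017]]
```

View pics/f.png

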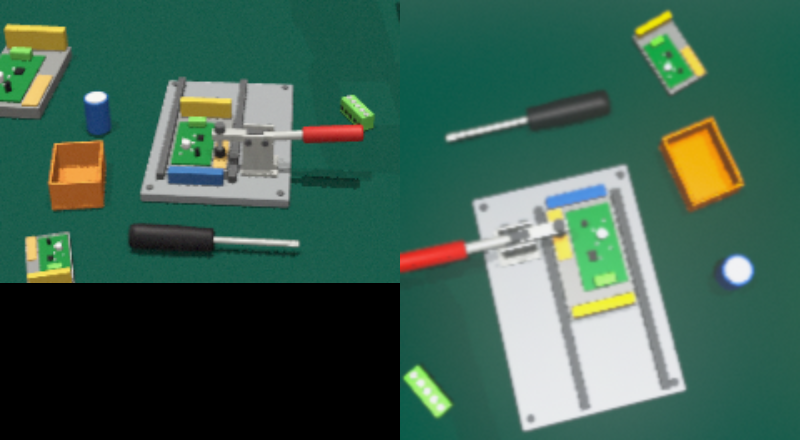

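Both views show the lever locked, the carrier at the stop and the bystanders where they were.

```bash
python3 -c "
from h import *
print(r.hand_in())"
```

```text
the job is handed in; nothing more can be done
None
```

I pushed the carrier home by its yellow wall, then pushed the red lever past its dead point until it snapped into lock. I retracted the arm clear and handed in at about 8 s.

- **Carrier:** it stalled against the blue stop at 21 N, moving only 0.2 mm under the extra push. The top view put the wall's rear face at x ≈ -41.4 mm, against the -40 mm expected. The 1.4 mm gap is within the 2 mm camera calibration, and my fixture fit showed a bias of about 1 mm the same way.
- **Clamp:** the last pictures show the lever nearly level and the rubber tip on the brass strip. The clamp's holding force was not measured.
- **Bystanders:** the bin, capacitor, terminal strip and screwdriver look unmoved in the last pictures. I checked this by eye, not by measurement.

The fingertip met the grip about 75 mm along the lever instead of 90 mm, but the lever still locked. No check failed.

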